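Unblock and prime a new hand-sanitiser pump

ROBOT

A 6-joint arm with a two-finger parallel gripper is mounted at the origin on a cart in front of the work surface, level with it; the furniture and walls round the work are solid. World frame = base frame: x ahead of the robot, y to its left, z up, the work surface at z = 0. Lengths are in mm, angles in degrees, forces in N, time in s.
With the tool pointing down it reaches from about 350 to 850 mm from the base axis. Payload 8.1 kg.
Tool frame: the origin (TCP) lies midway between the tips of the shut fingers; the grasp point (between the pads) lies 19 mm behind it (r.pinch_z is the distance from the TCP to the grasp point, in mm); z points along the fingers, y is the line along which they close (so a half turn about z gives the same grasp; the last joint's range is limited). The gripper opens to 85 mm and grips with 20 to 120 N. Pads are 22 mm wide; open, the fingers measure 114 mm over their backs; the gripper's body (76 mm by 85 mm) begins 54 mm behind the grasp point. The pads swing forward as they close: fully open they stand 13 mm farther back than shut.
Start: joints at [-80.008, 7.471, 85.268, -0, 87.261, -4.893], TCP at [154.153, -579.864, 231.292] pointing down, gripper open.
Joint ranges: [-169.43, 169.43], [-51.17, 129.36], [1.28, 143.12], [-76.62, 256.62], [0, 156.53], [-152.29, 152.29]. Speed limits (degrees/s): [136.94, 136.94, 159.86, 180, 180, 180].

INTERFACE

Orientations are given as [roll, pitch, yaw] about the fixed x, y, z axes, in that order (R = Rz(yaw) Ry(pitch) Rx(roll)).
In Python, from bench import r gives the robot as it stands.
- The arm moves only by the shell command python3 -m jog 'ROWS' [OPENING] [FORCE]. ROWS is JSON, one flat list of numbers, 6 for each row, row after row: the shift along the tool's x, y, z in m, then the turn, a rotation vector about the tool's x, y, z in rad. A call has 1 to 8 rows; each row is the pose to reach, as a shift and turn from the pose commanded when the call began, along the tool's axes at that moment; what a row does not reach only later rows make up. A row lasts 1/8 s, in which the tool goes at most 62.5 mm and 10.7 degrees, less where a joint would pass 70% of its speed; a pose out of reach is approached as far as the arm can. A call with a gripper value outside its range is refused whole. OPENING is the opening, from -1 (shut) to 1 (fully open), set as the call begins (- or left out, the last holds). The fingers move at their own pace and stop on an object; FORCE is the grip in N (left out, the last holds). Time passes only in rows, so rows that repeat a pose let the fingers close. It gives the time, the measured TCP pose, the force, the opening and the grip force at its end, in the units of the state.
- r.sense(): the state, without advancing time (a new reading comes with each control period).
- r.snapshot(name): name is "side" or "top"; returns a dict with "pixels" (400x640x3 uint8, red, green, blue), "range_z" (400x640 float32, mm along the optical axis (not along the pixel's ray), 0 where there is no reading), "K" (3x3 intrinsics, pixels), "k1" (the pictures are not rectified: a ray, as slopes to the right and down, at radius r is drawn at 1 + k1 r^2 times it, then the intrinsics apply), "rvec" (rotation vector, rad) and "tvec" (3), from world to camera coordinates, as OpenCV has them. Camera axes: x right, y down, z forward; pixel columns grow to the right and rows downward; lengths in mm; the calibration is good to about 2 mm. A picture is of the moment at which its call begins.
- r.hand_in(): hands the job in; it is judged then, once.
Trained networks look in a picture, given as the dict that the camera call returned (one of the last four; its "shot" number tells which), for a name from the list of things; names that differ only in an ending like _2 or _b are one class to them, and where a whole thing is asked for, a point or a joint stands for the part that bears it (a point fixed in the world has none). Each returns a list of dicts, best first, with "score" (0 to 1); they miss things now and then, are a little off and sometimes report something else, mostly with a low value. They report only what shows in the picture. A call takes as long as a camera call. They do not tell look-alikes from the thing itself.
- r.look_for(picture, target): "bbox" ([left, top, right, bottom] in pixels, round what is visible of it).
- r.outline_of(picture, target): "region" (400x640 bool, what is visible of it) and "bbox" ([left, top, right, bottom] in pixels, round what is visible of it).
The state is a dict: "time": time; "joint_pos": joint angles; "qd": joint speeds; "joint_efforts": joint torques, N m; "tool_pos": TCP position; "tcp_rot": TCP orientation; "ft_force": force on the tool from outside, world axes, zero at the start; "wrist_torque": the same for the moment, N m; "finger_gap": finger opening in mm; "grip_force": force on a finger pad.
Only numpy, scipy, OpenCV 4.12 (cv2) and the standard library are available. Lean on these libraries where they do the work, as an engineer would, in place of code of your own. Each camera call takes 0.05 s, during which the arm holds its last target. There are 200 camera calls.

TASK

A new hand-sanitiser bottle is locked in its bracket at the foot of the glass screen, but its shipping clip still blocks the pump. Pull the clip off the stem and drop it into the small round desk bin, then press the pump head all the way down and let it come fully back up. Do not shove or tip the other things on the counter.

Things in the scene. Friction and masses are not known exactly. Their poses are not given: they have to be found in the camera images.
- bottle: fixed clear foam pump bottle, 44 mm across, in a dark bracket. Origin on the counter on its vertical axis. Shoulder 86 to 100 mm high, white collar 31 mm across from 106 to 126, stem 11 mm thick from 126 to 140, then the pump head. A tall clear glass screen (face at world x = 0.615, hard to see) stands 30 to 36 mm behind the axis: the tool must come in leaning back from the glass
- pump_top (a point): centre of the top of the white pump head, a disc 33 mm across and 17 mm high, top about 156 mm above the counter when up; a spout reaches 39 mm from the axis toward the bottle's -y at that height. Moves with the head
- pump (a joint): stroke of the pump head: 0 up, 0.012 m fully down; its spring needs about 4 N to start and 9 N at the bottom. Cannot go down while the clip is on
- clip: loose pale grey plastic shipping clip, 16 g, 26 mm wide, 61 mm long: a 12.5 mm high horseshoe with a 13 mm slot sits loosely round the stem between collar and head, open toward the clip's +x; a pull tab sticks out toward the clip's -x, roughly toward the robot. Origin on the stem axis at the clip's underside. It comes off by a level pull along its -x by 20 mm or more
- clip_tab (a point): centre of the clip's pull tab: an upright block 27 mm long (clip x), 9 mm thick (clip y, grip here) and 22 mm high, its centre 37.5 mm from the stem axis and 12 mm above the clip's underside
- bin: loose round pale metal desk bin, 600 g, 92 mm across at the foot, 112 mm at the rim, 85 mm high, wall 3 mm, open at the top. Origin under its centre
- ink_pad: bystander: flat blue ink pad, 69 x 98 x 19 mm, origin under its centre
- the_stamp: bystander: upright hand stamp, 30 mm across, 75 mm high, origin under its centre
- coin_roll: bystander: upright roll of coins, 26 mm across, 88 mm high, origin under its centre
- till_roll: bystander: upright white paper roll, 58 mm across, 57 mm high, origin under its centre
- stapler: bystander: black stapler, 36 x 128 x 46 mm (long along its y), origin under its centre
- tape_dispenser: bystander: grey tape dispenser, 42 x 126 x 92 mm (long along its y), origin under its centre
Things that resemble listed ones, but are neither listed nor needed, are in the scene too. What is shaped like the clip but blue is not meant.

How it is judged (in metres and radians):
On the way, in this order (a step that is already met when the one before it is completed fails the run):
1. the clip is off the pump and lies in the bin, let go (horizontal distance between clip and bin below 0.055 m and height (world z) of clip below 0.078 m and contact force between the fingers and clip below 0.1 N), for 0.2 s.
2. the pump head is pressed all the way down (value of joint pump above 0.0105 m), for 0.1 s.
At the end, for the whole second after the job is handed in: The clip lies at rest in the upright bin (its origin within 55 mm of the bin's axis and below 78 mm) and, after a full stroke (at least 10.5 of 12 mm), the pump head is up again (within 2 mm) (horizontal distance between clip and bin below 0.055 m and height (world z) of clip below 0.078 m and linear speed of clip below 0.02 m/s and angle between bin's own z axis and vertical below 0.15 rad and value of joint pump below 0.002 m); the robot touches nothing.
It fails at once if the bin is shoved by more than 60 mm or tipped over (distance of bin from where it was at the start of the episode above 0.06 m or angle between bin's own z axis and vertical above 0.5 rad).
It fails at once if a bystander is shoved by more than 30 mm or tipped over (distance of any of ink_pad, the_stamp, coin_roll, till_roll, stapler, tape_dispenser from where it was at the start of the episode above 0.03 m or angle between any of the_stamp, coin_roll, till_roll's own z axis and vertical above 0.5 rad).
It also fails if it takes over 48 s, if anything falls off the work surface, if the arm or the gripper's body presses on something with over 40 N, if the wrist force passes 120 N, or if a joint passes its speed limit or range.

## Working session

There is one attempt and no reset: what is moved stays moved. The work goes in short steps, Python scripts to look and compute and a shell command to move; the robot and the scene stay as the last step left them, time stands still between calls to the robot, and variables do not carry over. Pictures are saved under pics/ and viewed, at most 10 in all, crops included, and the job is handed in when it is done.

```bash
mkdir -p pics; ls; cat > h.py <<'E'
import numpy as np, cv2
from scipy.spatial.transform import Rotation as Ro
from bench import r
def cam(p):
    R=cv2.Rodrigues(np.array(p["rvec"],float))[0]; return R,np.array(p["tvec"],float).ravel(),np.array(p["K"],float),float(p["k1"])
def ray(p,uv):
    R,t,K,k1=cam(p); d=cv2.undistortPoints(np.array([[uv]],float),K,np.array([k1,0,0,0.]))[0,0]
    return R.T@np.array([d[0],d[1],1.]), -R.T@t   # dir (z_cam=1), origin
def at_z(p,uv,z):
    d,o=ray(p,uv); return o+d*(z-o[2])/d[2]
def cloud(p,mask=None):
    R,t,K,k1=cam(p); Z=p["range_z"]; m=Z>0
    if mask is not None: m&=mask
    v,u=np.nonzero(m); z=Z[m].astype(float)
    d=cv2.undistortPoints(np.stack([u,v],1).astype(float)[:,None],K,np.array([k1,0,0,0.]))[:,0]
    return (np.c_[d*z[:,None],z]-t)@R
def proj(p,X):
    R,t,K,k1=cam(p); return cv2.projectPoints(np.array(X,float).reshape(-1,1,3),np.array(p["rvec"],float),t,K,np.array([k1,0,0,0.]))[0][:,0]
def save(p,name,box=None,s=1):
    im=p["pixels"][:,:,::-1]
    if box: im=im[box[1]:box[3],box[0]:box[2]]
    cv2.imwrite("pics/"+name,cv2.resize(im,None,fx=s,fy=s,interpolation=cv2.INTER_CUBIC))
E
python3 - <<'E'
from h import *
a=r.snapshot("side");b=r.snapshot("top")
cv2.imwrite("pics/a.png",a["pixels"][:,:,::-1]);cv2.imwrite("pics/b.png",b["pixels"][:,:,::-1])
for n,p in(("side",a),("top",b)):
    R,t,K,k=cam(p);print(n,"pos",(-R.T@t).round(),"fwd",R[2].round(2))
    for o in["bottle","pump_top","clip","clip_tab","bin","ink_pad","the_stamp","coin_roll","till_roll","stapler","tape_dispenser"]:
        print(o,[(round(x["score"],2),[int(q) for q in x["bbox"]]) for x in r.look_for(p,o)[:4]])
print(r.sense())
E
```

```text
pics
side pos [  20. 1001.  766.] fwd [ 0.41 -0.74 -0.53]
bottle [(0.89, [288, 176, 321, 248])]
pump_top [(0.63, [289, 175, 307, 190])]
clip [(0.68, [395, 208, 408, 222]), (0.65, [292, 186, 314, 196])]
clip_tab [(0.72, [391, 211, 413, 224]), (0.64, [287, 184, 314, 195]), (0.33, [286, 174, 305, 185])]
bin [(0.83, [384, 156, 425, 197])]
ink_pad [(0.91, [297, 265, 346, 300])]
the_stamp [(0.62, [322, 198, 331, 224]), (0.51, [287, 175, 306, 185])]
coin_roll [(0.78, [270, 219, 285, 255]), (0.49, [287, 176, 308, 188]), (0.15, [297, 263, 347, 301])]
till_roll [(0.55, [352, 181, 377, 213]), (0.51, [287, 172, 305, 189])]
stapler [(0.7, [349, 220, 390, 261])]
tape_dispenser [(0.92, [248, 298, 301, 351]), (0.34, [297, 265, 347, 303]), (0.26, [292, 183, 316, 196])]
top pos [ 375.   83. 1216.] fwd [ 0.16 -0.01 -0.99]
bottle [(0.74, [297, 177, 326, 217])]
pump_top [(0.52, [301, 173, 328, 191]), (0.2, [296, 176, 322, 214])]
clip [(0.64, [370, 262, 393, 279])]
clip_tab [(0.49, [225, 133, 235, 153])]
bin [(0.78, [419, 221, 470, 270]), (0.71, [376, 216, 400, 236]), (0.4, [335, 201, 345, 214])]
ink_pad 
[... 230 characters left out ...]
 257])]
{'time': 1.2, 'joint_pos': array([-8.00082554e+01,  7.47247174e+00,  8.52668599e+01, -1.44721840e-03,
        8.72618487e+01, -4.89523487e+00]), 'qd': array([-0.05865947,  0.01450997, -0.03641606,  0.12439192, -0.05694157,
        0.04663691]), 'joint_efforts': array([ 2.09924970e-04, -5.69318891e+01, -5.00865769e+01,  7.76537763e-05,
        1.30735010e-03,  5.29733381e-05]), 'tool_pos': array([ 154.13946671, -579.86834675,  231.28762082]), 'tcp_rot': array([-1.79998701e+02,  1.33956576e-03,  1.48870487e+01]), 'ft_force': array([-0.23912934,  0.44042524,  0.88254004]), 'wrist_torque': array([ 0.00101758,  0.02370873, -0.02229427]), 'grip_force': 0.0, 'finger_gap': 85.18401545623026}
```

View images.

View pics/a.png

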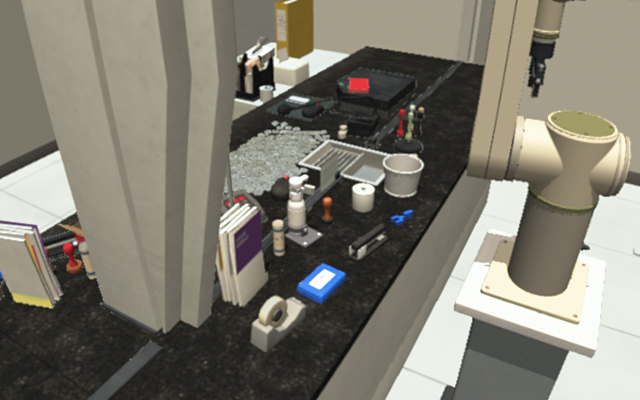

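View pics/b.png

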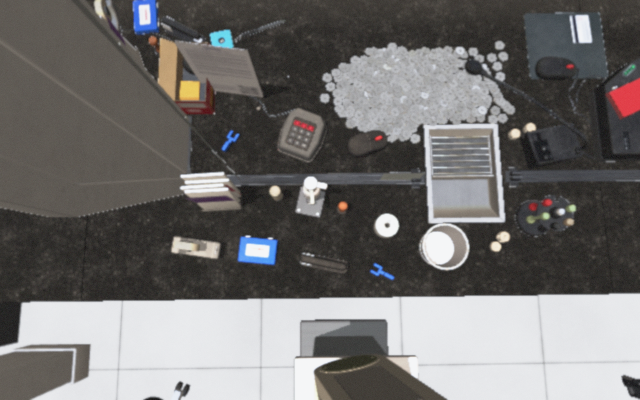

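```bash
python3 - <<'E'
import cv2,numpy as np
a=cv2.imread("pics/a.png")[165:260,262:420];b=cv2.imread("pics/b.png")[165:285,265:400]
a=cv2.resize(a,None,fx=5,fy=5,interpolation=2)[:,:790];b=cv2.resize(b,None,fx=5,fy=5,interpolation=2)
cv2.imwrite("pics/a2.png",a);cv2.imwrite("pics/b2.png",b)
E
```

```text
(no output)
```

View pics/a2.png

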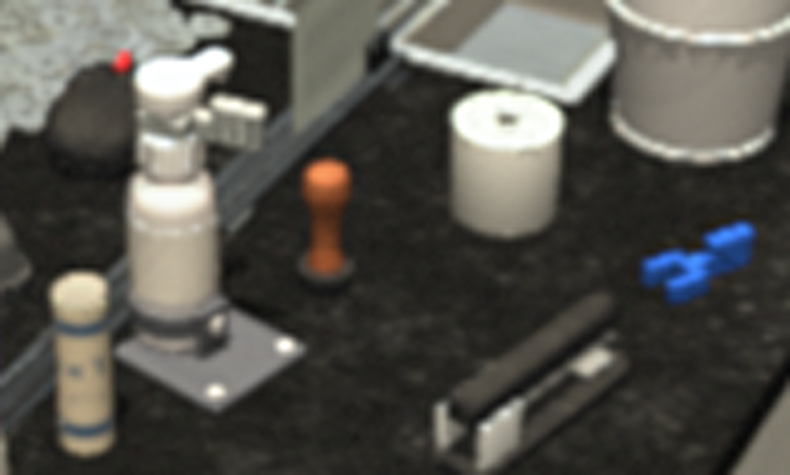

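View pics/b2.png

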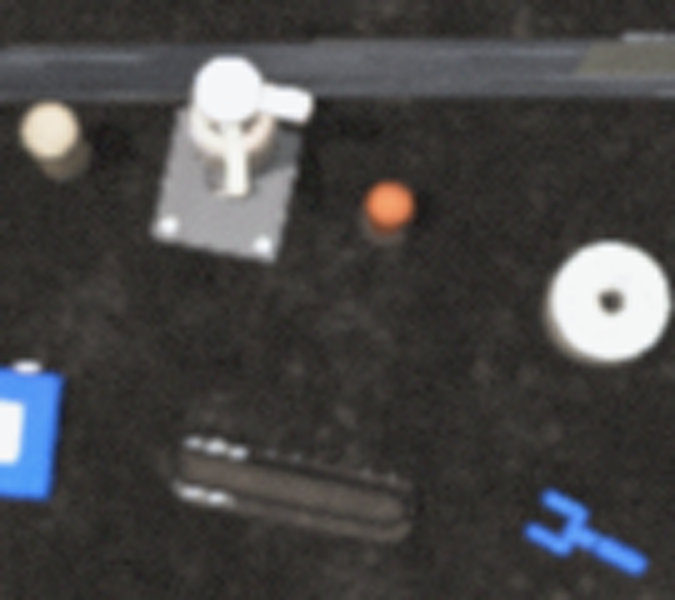

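Side view: the pale grey clip is on the stem of the bracketed bottle, its tab at about (309,190). The blue look-alike lies on the counter at (402,216). In the top view the pump head is at (310.6,182.6), the tab at about (312,199), the spout points right (-y), and the blue look-alike is at (382,270). The clip on the stem is grey and matches the description, so that is the one; both enlarged crops confirm it. The bin is at (403,175) in the side view and (444,246) in the top view, with the rectangular cash tray next to it.

```bash
python3 - <<'E'
from h import *
a=r.snapshot("side");b=r.snapshot("top")
def tri(ua,ub):
    d1,o1=ray(a,ua);d2,o2=ray(b,ub)
    s=np.linalg.lstsq(np.c_[d1,-d2],o2-o1,rcond=None)[0];p,q=o1+d1*s[0],o2+d2*s[1]
    return ((p+q)/2).round(1),np.linalg.norm(p-q).round(1)
print("pump top",tri((296.2,179.5),(310.6,182.6)), at_z(b,(310.6,182.6),156).round(1),at_z(a,(296.2,179.5),156).round(1))
print("spout end",at_z(b,(326.5,186.5),152).round(1))
# clip tab: light pixels
C=cloud(b);print("near bottle cloud")
m=(abs(C[:,0]-560)<90)&(abs(C[:,1]-95)<60)&(C[:,2]>60)
for nm,p in(("top",b),("side",a)):
    C=cloud(p);m=(abs(C[:,0]-560)<70)&(abs(C[:,1]-95)<60)&(C[:,2]>115)&(C[:,2]<175);print(nm,m.sum());
    if nm=="top":
        D=C[m];h=D[(D[:,2]>148)];print("head",h.mean(0).round(1),h.min(0).round(),h.max(0).round(),len(h))
        g=D[(D[:,2]<152)&(D[:,0]<560)];print("tab?",g.round(0)[:25].tolist())
    else:
        D=C[m];print(D.min(0),D.max(0)); g=D[D[:,0]<562];print(g.round(0)[:40].tolist())
for o in["bin","ink_pad","the_stamp","coin_roll","till_roll","stapler","tape_dispenser"]:
    x=r.outline_of(b,o)[0];C=cloud(b,x["region"]);hi=np.percentile(C[:,2],95);T=C[C[:,2]>hi-12]
    print(o,[int(q) for q in x["bbox"]],"ztop",hi.round(),"min",T.min(0).round(),"max",T.max(0).round(),"c",((T.min(0)+T.max(0))/2).round())
C=cloud(b);m=(C[:,0]<700)&(C[:,0]>330)&(C[:,1]<-150)&(C[:,1]>-450)&(C[:,2]>20)
H,_,_=np.histogram2d(C[m,0],C[m,1],bins=[12,10],range=[[330,700],[-450,-150]]) if 0 else (0,0,0)
# bin rim circle fit
x=r.outline_of(b,"bin")[0];C=cloud(b,x["region"]);T=C[C[:,2]>78];A=np.c_[2*T[:,:2],np.ones(len(T))];s=np.linalg.lstsq(A,(T[:,:2]**2).sum(1),rcond=None)[0];print("rim fit",s[:2],np.sqrt(s[2]+s[0]**2+s[1]**2))
x=r.outline_of(a,"bin")[0];C=cloud(a,x["region"]);T=C[C[:,2]>80];s=((T.min(0)+T.max(0))/2);print("bin side",s,T.min(0),T.max(0))
print(r.sense()["time"])
E
```

```text
pump top (array([579.6, 108.5, 156.8]), np.float64(0.4)) [579.6 108.4 156. ] [580.6 107.3 156. ]
spout end [570.3  70.4 152. ]
near bottle cloud
top 275
head [575.4 102.2 154.4] [531.  72. 148.] [594. 124. 162.] 205
tab? [[560.0, 110.0, 139.0], [560.0, 108.0, 138.0], [560.0, 106.0, 139.0], [560.0, 103.0, 137.0], [556.0, 110.0, 149.0], [556.0, 108.0, 147.0], [555.0, 105.0, 149.0], [556.0, 103.0, 148.0], [554.0, 110.0, 146.0], [553.0, 108.0, 147.0], [554.0, 106.0, 146.0], [553.0, 103.0, 149.0], [551.0, 110.0, 147.0], [551.0, 108.0, 146.0], [551.0, 106.0, 147.0], [551.0, 103.0, 147.0], [549.0, 110.0, 144.0], [549.0, 108.0, 147.0], [549.0, 106.0, 145.0], [548.0, 103.0, 147.0], [547.0, 110.0, 144.0], [546.0, 108.0, 146.0], [546.0, 106.0, 145.0], [545.0, 103.0, 151.0], [548.0, 101.0, 136.0]]
side 407
[529.90639362  70.98937157 115.0174303 ] [595.16175221 129.222859   161.20888171]
[[557.0, 106.0, 150.0], [556.0, 103.0, 149.0], [556.0, 112.0, 150.0], [554.0, 111.0, 150.0], [553.0, 107.0, 149.0], [551.0, 107.0, 149.0], [547.0, 109.0, 152.0], [547.0, 104.0, 149.0], [542.0, 107.0, 152.0], [542
[... 932 characters left out ...]
5, 278, 262] ztop 23.0 min [390. 203.  11.] max [465. 305.  27.] c [427. 254.  19.]
coin_roll [270, 190, 282, 202] ztop 90.0 min [561. 189.  79.] max [585. 214.  93.] c [573. 201.  86.]
till_roll [375, 212, 402, 237] ztop 60.0 min [ 457. -114.   49.] max [514. -57.  64.] c [485. -86.  56.]
stapler [304, 248, 347, 273] ztop 47.0 min [374.  22.  35.] max [414. 138.  50.] c [394.  80.  43.]
tape_dispenser [171, 234, 221, 259] ztop 92.0 min [426. 402.  80.] max [449. 454.  97.] c [438. 428.  88.]
rim fit [ 427.90796711 -225.06674164] 54.507412727451786
bin side [ 427.47867532 -224.85775477   86.064914  ] [ 371.0741781  -285.9569244    80.00912072] [ 483.88317254 -163.75858514   92.12070728]
1.75
```

```bash
cat >> h.py <<'E'
def Rt(lean,yaw): return Ro.from_euler("xyz",[180,-lean,yaw],degrees=True)
def rows(P,lean,yaw,grasp=True,base=None):
    """tool shift (m)/turn (rad) from present pose to put grasp point (or TCP) at P"""
    s=r.sense(); R0=Ro.from_euler("xyz",s["tcp_rot"],degrees=True); R1=Rt(lean,yaw)
    T=np.array(P,float)+(R1.apply([0,0,r.pinch_z]) if grasp else 0)
    return np.r_[R0.inv().apply(T-s["tool_pos"])/1000,(R0.inv()*R1).as_rotvec()].round(4).tolist()
E
python3 - <<'E'
from h import *
a=r.snapshot("side");b=r.snapshot("top")
for uv in[(311.4,192),(312,199),(312,203.5)]: print(uv,at_z(b,uv,150).round(1))
im=b["pixels"].astype(int)
print(im[188:208,304:320].sum(2)//3)
C=np.r_[cloud(b),cloud(a)];m=(C[:,0]<554)&(C[:,0]>515)&(abs(C[:,1]-107)<25)&(C[:,2]>132)&(C[:,2]<158);D=C[m]
print("tab",len(D),D.mean(0),D.min(0),D.max(0),np.polyfit(D[:,0],D[:,1],1))
print("stamp",at_z(b,(343,206),75).round())
print(r.pinch_z, "pre",rows([500,107,208],30,3), r.sense()["tool_pos"])
E
```

```text
(311.4, 192) [557.7 106.8 150. ]
(312, 199) [540.7 105.5 150. ]
(312, 203.5) [529.8 105.6 150. ]
[[232 225 221 229 239 243 244 243 241 228 194 162 173 211 214 189]
 [234 230 210 186 200 220 225 222 206 168 138 138 179 213 214 164]
 [234 233 214 175 176 212 225 226 211 154 134 170 213 223 208 156]
 [231 238 232 214 192 208 230 239 228 186 174 204 227 223 187 136]
 [226 235 237 236 229 225 235 240 234 223 224 229 225 206 162 119]
 [199 218 230 237 237 236 238 241 240 235 233 227 209 174 137 103]
 [173 189 209 222 231 233 237 242 243 236 221 199 170 142 113  96]
 [149 166 184 200 206 218 234 243 243 232 188 151 132 116 101  92]
 [141 148 156 161 164 187 225 242 243 230 166 118 107  99  92  89]
 [153 152 142 137 137 156 214 242 243 230 156 104 100  91  88  89]
 [158 151 134 132 133 146 203 242 244 232 153 102  96  86  89 104]
 [156 145 130 127 138 151 203 241 244 233 159 102  93  97 113 127]
 [158 149 134 136 146 158 211 242 244 234 166 109 113 125 146 156]
 [159 150 131 129 144 166 215 241 243 236 176 128 140 151 161 165]
 [161 157 142 130 147 173 211 239 242 231 177 127 136 158 163 167]
 [160 163 155 154 173 187 209 222 227 209 156 128 138 159 165 168]
 [162 163 164 164 169 175 172 167 168 157 147 150 153 163 166 164]
 [162 167 164 167 164 164 161 156 154 156 155 162 164 164 166 165]
 [163 165 165 167 165 165 163 164 162 164 163 164 163 163 166 164]
 [166 165 164 165 167 167 163 167 167 164 165 164 164 167 169 167]]
tab 122 [541.34400774 108.11612811 144.1041637 ] [530.08752177 100.82333983 132.44395808] [553.73662142 114.35766054 151.52154433] [6.37604907e-02 7.35997685e+01]
stamp [533.  28.  75.]
18.700000000000003 pre [0.5199, -0.573, 0.0395, -0.0543, 0.5217, 0.2027] [ 154.14010683 -579.86860716  231.30475149]
```

```bash
python3 -m jog '[0.52,-0.573,0.0395,-0.0543,0.5217,0.2,0.52,-0.573,0.0395,-0.0543,0.5217,0.2,0.52,-0.573,0.0395,-0.0543,0.5217,0.2,0.52,-0.573,0.0395,-0.0543,0.5217,0.2,0.52,-0.573,0.0395,-0.0543,0.5217,0.2,0.52,-0.573,0.0395,-0.0543,0.5217,0.2,0.52,-0.573,0.0395,-0.0543,0.5217,0.2,0.52,-0.573,0.0395,-0.0543,0.5217,0.2]' -0.2 20; python3 -c "
from h import *
print(rows([500,106,208],30,3.5),r.sense())"
```

```text
time: 2.85
tool_pos: [396.0, -151.9, 202.8]
tcp_rot: [-179.3, -29.3, 3.0]
ft_force: [0.2, -1.2, -0.6]
finger_gap: 34.0
grip_force: 0.0
[0.105, -0.2513, 0.0745, -0.0074, 0.0122, -0.008] {'time': 2.85, 'joint_pos': array([-47.99054248, -51.09061123, 137.72805795,  23.58277728,
        75.685728  ,  36.54214531]), 'qd': array([ 96.84208138,  -0.45333798,   0.18641929, -26.180672  ,
       -41.28490407,  87.44759874]), 'joint_efforts': array([-10.78843296, -11.61223769, -51.54577732,   4.0059793 ,
         0.39197328,  -3.30110237]), 'tool_pos': array([ 396.02288507, -151.87496708,  202.78792821]), 'tcp_rot': array([-179.31642878,  -29.300893  ,    2.97875477]), 'ft_force': array([ 0.20578324, -1.23091086, -0.57993223]), 'wrist_torque': array([-0.07761193,  0.26294621, -0.0066177 ]), 'grip_force': 0.0, 'finger_gap': 34.02950715496247}
```

```bash
python3 -m jog '[0.105,-0.2513,0.0745,-0.0074,0.0122,-0.008,0.105,-0.2513,0.0745,-0.0074,0.0122,-0.008,0.105,-0.2513,0.0745,-0.0074,0.0122,-0.008,0.105,-0.2513,0.0745,-0.0074,0.0122,-0.008,0.105,-0.2513,0.0745,-0.0074,0.0122,-0.008,0.105,-0.2513,0.0745,-0.0074,0.0122,-0.008,0.105,-0.2513,0.0745,-0.0074,0.0122,-0.008]'; python3 -c "
from h import *
print(rows([500,106,208],30,3.5),r.sense()['joint_pos'])
print(rows([537,106,139],30,3.5))
p=r.snapshot('side');save(p,'c.png',(240,100,420,230),4)
print(proj(p,[[537,106,139],r.sense()['tool_pos']]))"
```

```text
time: 3.72
tool_pos: [508.5, 105.0, 193.1]
tcp_rot: [179.8, -30.1, 3.8]
ft_force: [-0.5, 0.1, -0.4]
finger_gap: 34.4
grip_force: 0.0
[0.0001, -0.0015, 0.0016, 0.0016, -0.0013, 0.004] [  7.47389759 -34.62043114 129.98084021  -2.55294463  54.65771829
  94.68836738]
[-0.0025, 0.0006, 0.0798, 0.0016, -0.0013, 0.004]
[[312.15815283 189.94101319]
 [323.09548767 172.63761152]]
```

View pics/c.png

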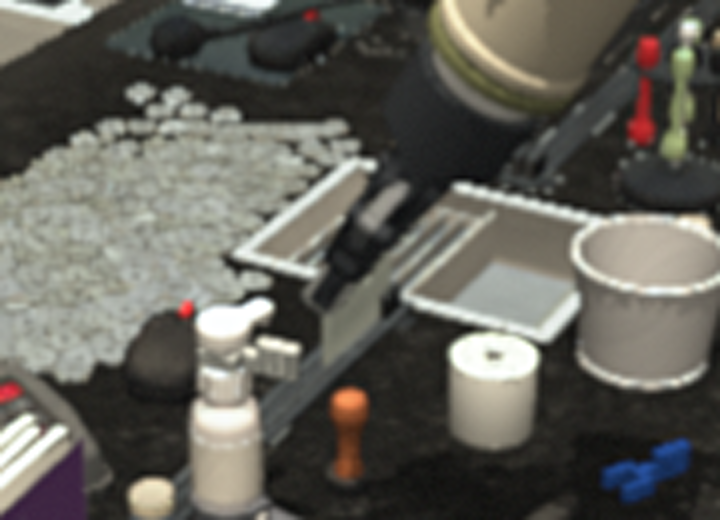

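The gripper leans back from the glass just behind the tab, which is at about (310,189) and agrees with the projected (312,190). I'll go in now.

```bash
python3 -m jog '[-0.001,0.0006,0.03,0.0016,-0.0013,0.004,-0.002,0.0006,0.06,0.0016,-0.0013,0.004,-0.0025,0.0006,0.072,0.0016,-0.0013,0.004,-0.0025,0.0006,0.08,0.0016,-0.0013,0.004,-0.0025,0.0006,0.08,0.0016,-0.0013,0.004,-0.0025,0.0006,0.08,0.0016,-0.0013,0.004]'; python3 -c "
from h import *
print(rows([537,106,139],30,3.5))"
```

```text
time: 4.53
tool_pos: [547.3, 106.5, 124.2]
tcp_rot: [-180.0, -30.1, 3.4]
ft_force: [-0.2, 0.3, 0.6]
finger_gap: 34.2
grip_force: 0.0
[-0.0016, -0.0002, 0.0007, 0.0002, -0.0025, -0.0014]
```

```bash
python3 -m jog '[0,0,0,0,0,0,0,0,0,0,0,0,0,0,0,0,0,0,0,0,0,0,0,0,0,0,0,0,0,0,0,0,0,0,0,0]' -1 20; python3 -c "
from h import *
s=r.sense();print(s);R=Ro.from_euler('xyz',s['tcp_rot'],degrees=True).inv()
y=np.radians(3.5)
for d in(-15,-30,-45):print(d,(R.apply([d*np.cos(y),d*np.sin(y),0])/1000).round(4))"
```

```text
time: 5.28
tool_pos: [547.3, 106.7, 123.8]
tcp_rot: [-180.0, -30.1, 3.4]
ft_force: [-4.2, 0.1, 5.1]
finger_gap: 8.5
grip_force: 26.0
{'time': 5.275, 'joint_pos': array([  6.87367941, -21.88277436, 128.94790149,  -2.49258508,
        42.87972078,  94.81074188]), 'qd': array([ 0.02677063,  0.00855272,  0.04338752, -0.1110456 , -0.03983146,
       -0.05479112]), 'joint_efforts': array([-3.34267030e-01, -2.79502076e+01, -4.81404269e+01, -2.17074514e-01,
       -3.69805142e+00,  2.96018065e-03]), 'tool_pos': array([547.33077751, 106.67606272, 123.79209839]), 'tcp_rot': array([-179.96569927,  -30.12546979,    3.42503728]), 'ft_force': array([-4.24389755,  0.06588469,  5.09688288]), 'wrist_torque': array([0.01802907, 0.21260483, 0.00235568]), 'grip_force': 26.008357107639313, 'finger_gap': 8.531447714258766}
-15 [-0.013   0.     -0.0075]
-30 [-0.0259  0.     -0.0151]
-45 [-0.0389  0.     -0.0226]
```

Gripped: the gap is 8.5 mm on the 9 mm tab. Next is a level pull along clip -x.

```bash
python3 -m jog '[-0.0065,0,-0.0038,0,0,0,-0.013,0,-0.0075,0,0,0,-0.0195,0,-0.0113,0,0,0,-0.0259,0,-0.0151,0,0,0,-0.0324,0,-0.0188,0,0,0,-0.0389,0,-0.0226,0,0,0,-0.0389,0,-0.0226,0,0,0]'; python3 -c "
from h import *
p=r.snapshot('side');save(p,'d.png',(250,120,400,230),4)
print(r.sense()['joint_pos'])
print('lift+vertical',rows([480,100,230],0,3.5))
print(proj(p,[r.sense()['tool_pos']]))"
```

```text
time: 6.15
tool_pos: [501.4, 103.8, 122.8]
tcp_rot: [-180.0, -30.0, 3.4]
ft_force: [0.4, -0.2, -0.5]
finger_gap: 8.3
grip_force: 25.0
[  7.33656067 -31.61267824 135.60749658  -2.68610216  46.01825059
  95.25421789]
lift+vertical [0.0251, 0.0025, -0.0873, -0.0001, -0.5249, -0.0012]
[[325.4007012  199.00442631]]
```

View pics/d.png

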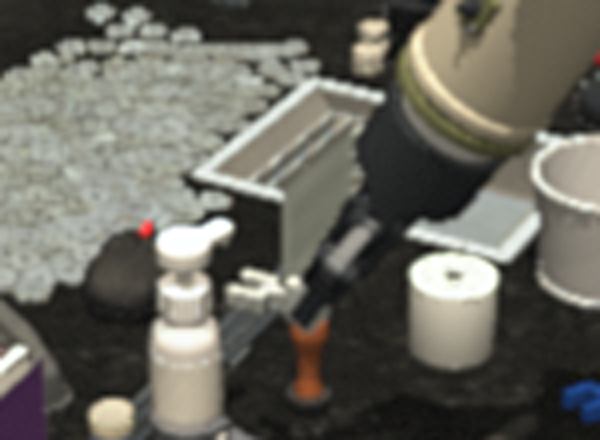

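The clip is off the stem and held in the fingers, with the horseshoe at about (315,192) and clear of the bottle. The other things stand undisturbed. Next I lift it and carry it to the bin.

```bash
python3 -c "
from h import *
print(rows([480,100,220],15,3.5));print(rows([412,-217,200],0,-28))"
```

```text
[0.0246, 0.0025, -0.0768, 0.0, -0.2631, -0.0012]
[-0.065, 0.3148, -0.105, -0.1444, -0.5114, 0.5358]
```

```bash
python3 -m jog '[0.0246,0.0025,-0.0768,0,-0.2631,0,0.0246,0.0025,-0.0768,0,-0.2631,0,-0.065,0.3148,-0.105,-0.1444,-0.5114,0.5358,-0.065,0.3148,-0.105,-0.1444,-0.5114,0.5358,-0.065,0.3148,-0.105,-0.1444,-0.5114,0.5358,-0.065,0.3148,-0.105,-0.1444,-0.5114,0.5358,-0.065,0.3148,-0.105,-0.1444,-0.5114,0.5358,-0.065,0.3148,-0.105,-0.1444,-0.5114,0.5358]'; python3 -c "
from h import *
print(r.sense()['joint_pos']);print(rows([412,-217,200],0,-28))"
```

```text
time: 7.2
tool_pos: [411.1, -220.3, 180.9]
tcp_rot: [180.0, 0.0, -28.3]
ft_force: [-0.4, 0.4, 0.3]
finger_gap: 8.4
grip_force: 25.0
[-3.44433701e+01 -1.20026384e+01  1.09517470e+02 -5.35847211e-02
  8.25143449e+01  8.38273189e+01]
[-0.0008, -0.0033, -0.0004, 0.0009, 0.0006, -0.0046]
```

```bash
python3 -m jog '[-0.001,-0.003,0.03,0,0,0,-0.001,-0.003,0.06,0,0,0,-0.001,-0.003,0.085,0,0,0,-0.001,-0.003,0.098,0,0,0,-0.001,-0.003,0.098,0,0,0,-0.001,-0.003,0.098,0,0,0]'; python3 -c "
from h import *
p=r.snapshot('side');save(p,'e.png',(350,110,470,210),5);print(rows([412,-217,102],0,-28))"
```

```text
time: 7.95
tool_pos: [413.5, -214.1, 84.5]
tcp_rot: [180.0, -0.1, -28.0]
ft_force: [0.9, -0.3, 0.7]
finger_gap: 8.4
grip_force: 25.0
[-0.0001, 0.0032, 0.0013, 0.0003, -0.0019, 0.0001]
```

View pics/e.png

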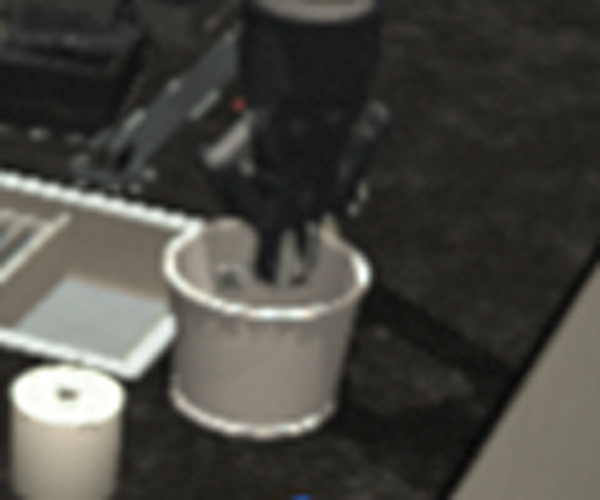

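The clip's horseshoe is inside the bin mouth, at about (396,165), with the fingers just at the rim. I'll release it and lift away.

```bash
python3 -m jog '[0,0,0,0,0,0,0,0,0,0,0,0,0,0,0,0,0,0,0,0,0,0,0,0,0,0,-0.05,0,0,0,0,0,-0.11,0,0,0,0,0,-0.15,0,0,0,0,0,-0.15,0,0,0]' -0.2; python3 - <<'E'
from h import *
p=r.snapshot('side');q=r.snapshot('top');save(q,'f.png',(270,160,490,290),3.5)
for n,x in(('side',p),('top',q)):
    print(n,[(round(d["score"],2),[int(v) for v in d["bbox"]]) for d in r.look_for(x,"clip")],[[int(v) for v in d["bbox"]] for d in r.look_for(x,"bin")])
    C=cloud(x);m=(np.hypot(C[:,0]-428,C[:,1]+225)<42)&(C[:,2]<80)&(C[:,2]>10);print(m.sum(),C[m].mean(0),C[m].min(0),C[m].max(0))
print(rows([490,60,215],25,3.5,False),rows([578,108,190],28,3.5,False))
E
```

```text
time: 9.0
tool_pos: [414.7, -215.1, 237.7]
tcp_rot: [179.9, -0.4, -28.0]
ft_force: [0.4, -0.6, -0.2]
finger_gap: 34.1
grip_force: 0.0
side [(0.61, [394, 208, 409, 222])] [[382, 153, 424, 195]]
3 [ 429.79924025 -237.56606313   34.13144456] [ 420.83784742 -265.09645604   17.70861854] [ 435.89524436 -183.94217133   44.83286381]
top [(0.51, [433, 239, 441, 260]), (0.48, [221, 132, 236, 153])] [[419, 221, 462, 270]]
119 [ 419.48051831 -219.98756243   18.63046525] [ 391.54551448 -244.379442     10.13991156] [ 458.15235632 -198.46181582   29.99023303]
[-0.0594, -0.278, 0.0167, 0.1189, 0.4284, -0.5414] [-0.0041, -0.3617, 0.0416, 0.1333, 0.4794, -0.5392]
```

View pics/f.png

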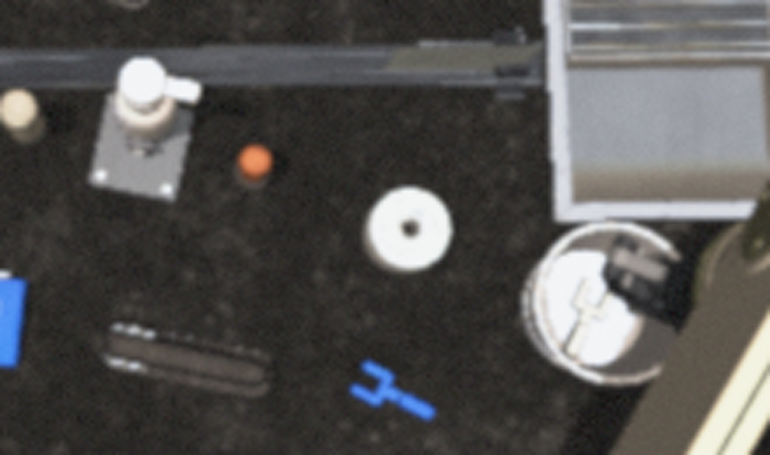

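The clip lies on the bin floor at about (438,251), the bin is unmoved, and the pump stem is free of the clip. I'll shut the fingers and go over the pump head.

```bash
python3 -m jog '[-0.0594,-0.278,0.0167,0.1189,0.4284,-0.5414,-0.0594,-0.278,0.0167,0.1189,0.4284,-0.5414,-0.0594,-0.278,0.0167,0.1189,0.4284,-0.5414,-0.0594,-0.278,0.0167,0.1189,0.4284,-0.5414,-0.0594,-0.278,0.0167,0.1189,0.4284,-0.5414,-0.0594,-0.278,0.0167,0.1189,0.4284,-0.5414,-0.0594,-0.278,0.0167,0.1189,0.4284,-0.5414]' -1; python3 -c "
from h import *
print(rows([584,108,190],28,3.5,False),r.sense()['joint_pos'])"
```

```text
time: 10.18
tool_pos: [490.3, 59.4, 215.6]
tcp_rot: [179.9, -25.0, 3.6]
ft_force: [0.0, -0.2, 1.0]
finger_gap: -0.2
grip_force: 0.0
[0.0766, -0.0428, 0.064, 0.0016, 0.0517, 0.0017] [-1.06803196e-01 -3.58504386e+01  1.26837448e+02  1.59308570e+00
  6.40211188e+01  8.59375741e+01]
```

```bash
python3 -m jog '[0.03,-0.02,0.02,0,0.02,0,0.055,-0.035,0.043,0,0.04,0,0.0766,-0.0428,0.064,0.0016,0.0517,0.0017,0.0766,-0.0428,0.064,0.0016,0.0517,0.0017,0.0766,-0.0428,0.064,0.0016,0.0517,0.0017]'; python3 -c "
from h import *
for z in(170,160,155,150,147,145):print(z,rows([584,108,z],28,3.5,False))
p=r.snapshot('side');save(p,'g.png',(240,110,400,230),4)"
```

```text
time: 10.8
tool_pos: [584.2, 106.7, 190.7]
tcp_rot: [180.0, -28.0, 3.4]
ft_force: [-1.5, 0.1, 0.1]
finger_gap: -0.1
grip_force: 0.0
170 [-0.0099, -0.0013, 0.0182, 0.0011, -0.0005, -0.0021]
160 [-0.0146, -0.0013, 0.027, 0.0011, -0.0005, -0.0021]
155 [-0.0169, -0.0013, 0.0314, 0.0011, -0.0005, -0.0021]
150 [-0.0193, -0.0013, 0.0358, 0.0011, -0.0005, -0.0021]
147 [-0.0207, -0.0013, 0.0385, 0.0011, -0.0005, -0.0021]
145 [-0.0216, -0.0013, 0.0403, 0.0011, -0.0005, -0.0021]
```

View pics/g.png

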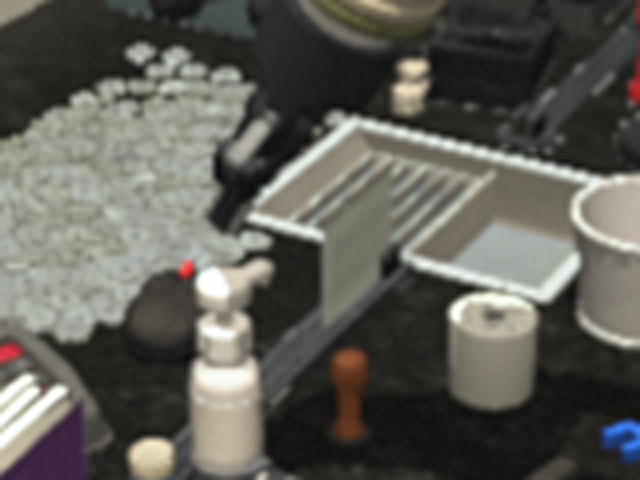

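The shut fingertips, at about (296,165), stand right above the pump head at (295,181), and the stem is free. I'll press straight down while watching the force.

```bash
python3 -m jog '[-0.005,-0.001,0.009,0,0,0,-0.0099,-0.0013,0.0182,0,0,0,-0.0146,-0.0013,0.027,0,0,0,-0.0169,-0.0013,0.0314,0,0,0,-0.018,-0.0013,0.0335,0,0,0,-0.018,-0.0013,0.0335,0,0,0]'; python3 -c "
from h import *
for z in(150,148,146):print(z,rows([584,108,z],28,3.5,False))"
```

```text
time: 11.6
tool_pos: [584.5, 109.4, 153.3]
tcp_rot: [-180.0, -28.1, 3.5]
ft_force: [-4.5, -1.0, 5.6]
finger_gap: 0.6
grip_force: 3.0
150 [-0.0021, 0.0014, 0.0026, 0.0001, -0.0021, -0.0006]
148 [-0.003, 0.0014, 0.0044, 0.0001, -0.0021, -0.0006]
146 [-0.004, 0.0014, 0.0062, 0.0001, -0.0021, -0.0006]
```

```bash
python3 -m jog '[-0.0014,0,0.0026,0,0,0,-0.0028,0,0.0053,0,0,0,-0.0038,0,0.0071,0,0,0,-0.0038,0,0.0071,0,0,0]'; python3 -m jog '[-0.0007,0,0.0013,0,0,0,-0.0014,0,0.0026,0,0,0,-0.0014,0,0.0026,0,0,0]'
```

```text
time: 12.1
tool_pos: [586.0, 109.6, 148.2]
tcp_rot: [-180.0, -28.4, 3.5]
ft_force: [-11.0, -2.2, 16.6]
finger_gap: -0.4
grip_force: 8.7
time: 12.48
tool_pos: [587.8, 109.9, 148.0]
tcp_rot: [-180.0, -28.6, 3.5]
ft_force: [-13.7, -2.0, 25.8]
finger_gap: -0.0
grip_force: 13.0
```

```bash
python3 - <<'E'
from h import *
p=r.snapshot('side');cv2.imwrite("pics/h.png",p["pixels"][:,:,::-1]);q=r.snapshot('top')
A=proj(p,[[570,72,152],[570,72,140],[580,108,156]]);print(A)
old=cv2.imread("pics/a.png",0);new=cv2.imread("pics/h.png",0)
up=lambda i:cv2.resize(i,None,fx=4,fy=4,interpolation=cv2.INTER_CUBIC)
t=up(old)[170*4:182*4,299*4:312*4];S=up(new)[164*4:196*4,292*4:320*4]
_,v,_,l=cv2.minMaxLoc(cv2.matchTemplate(S,t,cv2.TM_CCOEFF_NORMED));print("shift px",l[0]/4+292-299,l[1]/4+164-170,v)
C=np.r_[cloud(q)];m=(abs(C[:,0]-570)<8)&(C[:,1]>72)&(C[:,1]<88)&(C[:,2]>120);print(np.median(C[m,2]),m.sum())
save(p,'h2.png',(250,130,360,220),6);print(r.sense()['ft_force'])
E
```

```text
[[307.40810366 175.7412614 ]
 [307.44268973 179.96546383]
 [296.25907768 179.69692526]]
shift px 0.25 4.5 0.8419864773750305
204.29010982132425 37
[-12.28878171  -2.1556362   25.76112068]
```

View pics/h2.png

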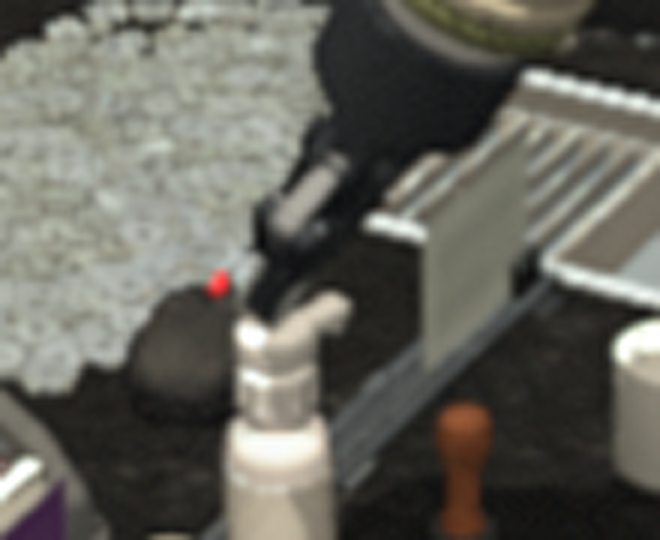

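The head sits down on the collar under the fingertips at about (294,184). The spout has dropped 4.5 px, roughly 12 mm, with a hard stop at 26 N, so this is the full stroke. I'll raise the tool and back away.

```bash
python3 -m jog '[0.006,0,-0.011,0,0,0,0.0145,0,-0.027,0,0,0,0.025,0,-0.047,0,0,0,0.02,0,-0.09,0,0,0,0.01,0,-0.13,0,0,0,0.01,0,-0.13,0,0,0,0.01,0,-0.13,0,0,0,0.01,0,-0.13,0,0,0]'; python3 - <<'E'
from h import *
p=r.snapshot('side');q=r.snapshot('top')
old=cv2.imread("pics/a.png",0);new=cv2.cvtColor(p["pixels"],cv2.COLOR_RGB2GRAY)
up=lambda i:cv2.resize(i,None,fx=4,fy=4,interpolation=cv2.INTER_CUBIC)
t=up(old)[170*4:182*4,299*4:312*4];S=up(new)[164*4:196*4,292*4:320*4]
_,v,_,l=cv2.minMaxLoc(cv2.matchTemplate(S,t,cv2.TM_CCOEFF_NORMED));print("shift px",l[0]/4+292-299,l[1]/4+164-170,v)
print([(round(d["score"],2),[int(v) for v in d["bbox"]]) for d in r.look_for(q,"clip")],[[int(v) for v in d["bbox"]] for d in r.look_for(q,"bin")])
C=cloud(q);m=(np.hypot(C[:,0]-428,C[:,1]+225)<42)&(C[:,2]<80)&(C[:,2]>10);print(m.sum(),C[m].mean(0),C[m].max(0))
print(r.sense()["ft_force"],r.sense()["qd"].round(1))
E
```

```text
time: 13.58
tool_pos: [531.7, 106.1, 259.4]
tcp_rot: [-180.0, -27.9, 3.4]
ft_force: [-0.4, -0.2, 0.6]
finger_gap: 0.5
grip_force: 0.0
shift px 0.0 0.0 0.9999086856842041
[(0.63, [434, 237, 442, 261]), (0.63, [223, 136, 235, 151]), (0.61, [378, 268, 390, 279]), (0.47, [239, 236, 277, 262])] [[418, 222, 468, 270]]
126 [ 420.99248521 -221.13977098   18.24770511] [ 460.22292362 -192.20509979   31.64754585]
[ 0.17521398 -0.74030607 -0.81923824] [ 0.  -0.3 -0.3 -0.  -0.1  0. ]
```

The head is back up (0 px shift from the first picture), the clip lies in the bin, and the robot is clear of everything.

```bash
python3 -c "
from bench import r
print(r.hand_in())"
```

```text
the job is handed in; nothing more can be done
None
```

I pulled the clip off and dropped it in the bin, pressed the pump all the way down and it came fully back up; I saw no other item disturbed, and the job is handed in (no verdict returned).

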